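# Photograph a carved printing block through the tilting mirror

### The arm

A 6-joint arm with a two-finger parallel gripper is mounted at the origin on the work surface. World frame = base frame: x ahead of the robot, y to its left, z up, the work surface at z = 0. Lengths are in m, angles in rad, forces in N, time in s.
With the tool pointing down it reaches from about 0.275 to 0.75 m from the base axis. Payload 10.2 kg.
Tool frame: the origin (TCP) lies between the finger pads, 19 mm behind the fingertips; this is the grasp point; z points along the fingers, y is the line along which they close (so a half turn about z gives the same grasp; the last joint's range is limited). The gripper opens to 85 mm and grips with 20 to 120 N. Pads are 22 mm wide; open, the fingers measure 114 mm over their backs; the gripper's body (76 mm by 85 mm) begins 54 mm behind the grasp point. The pads swing forward as they close: fully open they stand 13 mm farther back than shut.
Start: joints at [1.062, 0.313, 1.498, -0, 1.331, -0.223], TCP at [0.148, 0.504, 0.25] pointing down, gripper open.
Joint ranges: [-2.94, 2.94], [-0.97, 2.17], [0.19, 2.56], [-1.23, 4.37], [0.02, 3.11], [-2.88, 2.88]. Speed limits (rad/s): [2.39, 2.39, 3.01, 3.14, 3.14, 3.14].

### API

Orientations are given as a rotation vector (axis times angle).
In Python, from rig import get_obs, grab_frame, hand_in gives the robot as it stands.
- The arm moves only by the tool apply_moves, never from a script. Its argument "increments" is a list of rows, each a list of 3 entries, a list of its own where there are three numbers: the closure, from 0 (fully open) to 1 (shut), then the shift along the tool's x, y, z scaled (see below), then the turn about the tool's z scaled (see below). A call has 1 to 8 rows; each row is the pose to reach, as a shift and turn from the pose commanded when the call began, along the tool's axes at that moment; what a row does not reach only later rows make up. The controller multiplies each number of a shift by 0.25 m and each number of a turn by 30 degrees. A row lasts 1/10 s, in which the tool goes at most 50 mm and 8.59 degrees, less where a joint would pass 70% of its speed; a pose out of reach is approached as far as the arm can. A call with a number of a shift or a turn outside -1 to 1 is refused whole. A call with a gripper value outside its range is refused whole. The fingers move at their own pace and stop on an object; "squeeze" is the grip in N (left out, the last holds). Time passes only in rows, so rows that repeat a pose let the fingers close. It gives the time, the measured TCP pose, the force, the opening and the grip force at its end, in the units of the state.
- get_obs(): the state, without advancing time (a new reading comes with each control period).
- grab_frame(name): name is "side" or "top" or "wrist"; returns a dict with "color" (480x640x3 uint8, red, green, blue), "fx", "fy", "cx", "cy" (pixels), "cam_to_world" (4x4, takes a point from camera to world coordinates); the wrist camera has in their place "tool_from_camera" (4x4, takes a point from camera to tool coordinates, whose origin is the TCP and whose axes are the flange's). Camera axes: x right, y up, looking along -z (the intrinsics and any distortion apply to the point x, -y, -z); pixel columns grow to the right and rows downward; lengths in m; the calibration is good to about 2 mm. A picture is of the moment at which its call begins: read the wrist's pose just before it. There is no depth.
- hand_in(): hands the job in; it is judged then, once.
The state is a dict: "time": time; "joint_positions": joint angles; "joint_vel": joint speeds; "joint_efforts": joint torques, N m; "eef_pos": TCP position; "ee_rot": TCP orientation; "ft_force": force on the tool from outside, world axes, zero at the start; "wrist_torque": the same for the moment, N m; "finger_gap": finger opening in m; "grasp_force": force on a finger pad.
Only numpy, scipy, OpenCV 4.12 (cv2) and the standard library are available. Lean on these libraries where they do the work, as an engineer would, in place of code of your own. Each camera call takes 0.05 s, during which the arm holds its last target. There are 200 camera calls.

### The job

The carving on the printing block reads backwards, so it is photographed through the mirror: slide the block, carved face up and register-mark end first, fully home against the stop in the grooved holder and let go of it. Then take the knob on top of the mirror and tilt the mirror forward until the camera on the little tripod would see the block's round register mark in the middle of the glass; the mirror swings back if released, so finish still gripping the knob and holding that angle. Do not bump the camera or shift the other things on the desk.

Things in the scene. Friction and masses are not known exactly. Their poses are not given: they have to be found in the camera images.
- block: loose carved wooden printing block, a flat slab 130 (x) x 50 (y) x 18 mm (z), about 90 g, lying carved face up on the desk; origin at the centre of its underside, z up, +x along its length to the end with the round register mark
- block_mark (a point): centre of the round register mark (a 24 mm ring with a cross) on the block's upper face: 30 mm from the block's middle towards +x, 35 mm from that end, 18 mm above the underside
- holder: fixed block holder, open to its -x. Origin on the desk under the home mark; z up. Board 86 mm wide, top 5 mm above the desk, x -118 to +47 mm. Two 30 mm tall grooved rails x -37 to +35 mm, flared mouths from x -50 mm; slot 53 mm wide, 20 mm high above the board, lips overhang 5 mm each side; stop face at x +35 mm. The home block spans x -95 to +35 mm, its last 45 mm clear of the mouths
- holder_seat (a point): where the register mark's centre is when the block is home: on the holder's axis, 23 mm above the desk
- mirror_stand: fixed yoke stand of the tilting mirror: base 110 (x) x 200 (y) x 14 mm, two uprights 180 mm tall; origin on the desk under the hinge; its front, where the holder and camera stand and the glass looks, is -x; its y is the hinge line; z up
- mirror_pivot (a point): point on the mirror's hinge line (level, along the stand's y) at the middle of the mirror, 165 mm above the desk
- mirror (a joint): tilt (rad) of the framed mirror, 156 wide x 150 tall x 14 mm, pivoted at its middle, glass 6 mm in front of the hinge. 0: hangs plumb, glass facing level to the stand's -x; grows as the top leans to -x and the glass looks down; range -0.3 to 0.75. Bottom-heavy, free-swinging: swings back plumb when let go; under 2 N at the knob holds it
- knob_grip (a point): point on the axis of the brass knob on top of the mirror's frame, 100 mm from the hinge, a good place for the TCP. The knob is a plain upright pin 14 mm in diameter and 36 mm tall (3 mm collar 20 mm across at its foot, 75 mm from the hinge) and tilts with the mirror; pinched along the hinge line, it can turn between the pads as the mirror tilts
- tripod: fixed small table tripod, legs 60 mm from its axis, with a camera 34 x 104 x 60 mm on its rising column (column height varies); origin on the desk at its axis; the camera's lens looks to its own -x, towards the mirror
- lens (a point): centre of the camera's front lens, 50 mm in front of the tripod's axis, 115 to 195 mm above the desk; the camera is aimed at the mirror
- tin_a: round lidded steel tin, 64 mm across, 30 mm tall, beyond the holder, bystander; origin at the centre of its underside
- tin_b: a second such tin, 64 mm across, 30 mm tall, near the robot, bystander; origin at the centre of its underside
- slide_box_a: card slide box 56 x 58 x 40 mm, left of the robot's middle, bystander; origin at the centre of its underside
- slide_box_b: a second slide box 56 x 58 x 40 mm, on the desk's far side, bystander; origin at the centre of its underside
- ink_bottle: glass ink bottle, 48 mm across, 65 mm tall, bystander; origin at the centre of its underside
- tape_roll: roll of clear tape lying flat, 72 mm across, 22 mm tall, bystander; origin at the centre of its underside
- loupe: black magnifying loupe, 42 mm across, 44 mm tall, bystander; origin at the centre of its underside
- pen_tray: metal tray of pens 180 x 85 x 30 mm, bystander; origin at the centre of its underside

How it is judged:
On the way:
1. the block is fully home in the holder, mark end first, face up, and let go of (x of block_mark in the frame of holder between -0.005 and 0.004 m and y of block_mark in the frame of holder between -0.004 and 0.004 m and z of block_mark in the frame of holder between 0.02 and 0.026 m and angle between the x axis of block and the x axis of holder, either way round below 0.07 rad and angle between the z axis of block and the z axis of holder, either way round below 0.07 rad and contact force between the fingers and block below 0.5 N), for 0.2 s.
At the end, for the whole second after the job is handed in: Block home in the holder: mark within 4 mm of holder_seat, square and flat within 4 degrees, untouched. Fingers hold the mirror's knob (over 3 N), mirror still, its normal halving the angle between the directions to lens and mark within 3 degrees (over 7 degrees off always fails) (all of step 1 and contact force between the fingers and mirror_c8 above 3 N and velocity of joint mirror between -0.1 and 0.1 rad/s and ((x of block_mark in the frame of mirror_stand between -0.165 and -0.145 m and ((height (world z) of lens between 0.11 and 0.1325 m and value of joint mirror between 0.3363 and 0.5103 rad) or (height (world z) of lens between 0.1325 and 0.155 m and value of joint mirror between 0.3094 and 0.4834 rad) or (height (world z) of lens between 0.155 and 0.1775 m and value of joint mirror between 0.2823 and 0.4563 rad) or (height (world z) of lens between 0.1775 and 0.2 m and value of joint mirror between 0.2552 and 0.4292 rad))) or (x of block_mark in the frame of mirror_stand between -0.185 and -0.165 m and ((height (world z) of lens between 0.11 and 0.1325 m and value of joint mirror between 0.3064 and 0.4804 rad) or (height (world z) of lens between 0.1325 and 0.155 m and value of joint mirror between 0.2794 and 0.4534 rad) or (height (world z) of lens between 0.155 and 0.1775 m and value of joint mirror between 0.2523 and 0.4263 rad) or (height (world z) of lens between 0.1775 and 0.2 m and value of joint mirror between 0.2253 and 0.3993 rad))) or (x of block_mark in the frame of mirror_stand between -0.205 and -0.185 m and ((height (world z) of lens between 0.11 and 0.1325 m and value of joint mirror between 0.2802 and 0.4542 rad) or (height (world z) of lens between 0.1325 and 0.155 m and value of joint mirror between 0.2533 and 0.4273 rad) or (height (world z) of lens between 0.155 and 0.1775 m and value of joint mirror between 0.2262 and 0.4002 rad) or (height (world z) of lens between 0.1775 and 0.2 m and value of joint mirror between 0.1991 and 0.3731 rad))) or (x of block_mark in the frame of mirror_stand between -0.225 and -0.205 m and ((height (world z) of lens between 0.11 and 0.1325 m and value of joint mirror between 0.2574 and 0.4314 rad) or (height (world z) of lens between 0.1325 and 0.155 m and value of joint mirror between 0.2304 and 0.4044 rad) or (height (world z) of lens between 0.155 and 0.1775 m and value of joint mirror between 0.2033 and 0.3773 rad) or (height (world z) of lens between 0.1775 and 0.2 m and value of joint mirror between 0.1763 and 0.3503 rad))) or (x of block_mark in the frame of mirror_stand between -0.245 and -0.225 m and ((height (world z) of lens between 0.11 and 0.1325 m and value of joint mirror between 0.2373 and 0.4113 rad) or (height (world z) of lens between 0.1325 and 0.155 m and value of joint mirror between 0.2104 and 0.3844 rad) or (height (world z) of lens between 0.155 and 0.1775 m and value of joint mirror between 0.1833 and 0.3573 rad) or (height (world z) of lens between 0.1775 and 0.2 m and value of joint mirror between 0.1562 and 0.3302 rad))) or (x of block_mark in the frame of mirror_stand between -0.265 and -0.245 m and ((height (world z) of lens between 0.11 and 0.1325 m and value of joint mirror between 0.2196 and 0.3936 rad) or (height (world z) of lens between 0.1325 and 0.155 m and value of joint mirror between 0.1926 and 0.3666 rad) or (height (world z) of lens between 0.155 and 0.1775 m and value of joint mirror between 0.1655 and 0.3395 rad) or (height (world z) of lens between 0.1775 and 0.2 m and value of joint mirror between 0.1385 and 0.3125 rad))) or (x of block_mark in the frame of mirror_stand between -0.285 and -0.265 m and ((height (world z) of lens between 0.11 and 0.1325 m and value of joint mirror between 0.2038 and 0.3778 rad) or (height (world z) of lens between 0.1325 and 0.155 m and value of joint mirror between 0.1769 and 0.3509 rad) or (height (world z) of lens between 0.155 and 0.1775 m and value of joint mirror between 0.1498 and 0.3238 rad) or (height (world z) of lens between 0.1775 and 0.2 m and value of joint mirror between 0.1227 and 0.2967 rad))))); the arm keeps its last pose, push and grip.
It fails at once if the camera or its tripod is bumped (contact force between the arm and tripod above 2 N).
It fails at once if the camera or its tripod is bumped by the fingers or the block (contact force between any of the fingers, block and tripod above 2 N).
It fails at once if another thing on the desk is shifted by more than 30 mm (distance of any of tin_a, tin_b, slide_box_a, slide_box_b, ink_bottle, tape_roll, loupe, pen_tray from where it was at the start of the episode above 0.03 m).
It also fails if it takes over 51 s, if anything falls off the work surface, if the arm or the gripper's body presses on something with over 40 N, if the wrist force passes 120 N, or if a joint passes its speed limit or range.

## Working session

There is one attempt and no reset: what is moved stays moved. The work goes in short steps, Python scripts to look and compute and a tool call to move; the robot and the scene stay as the last step left them, time stands still between calls to the robot, and variables do not carry over. Pictures are saved under pics/ and viewed, at most 12 in all, crops included, and the job is handed in when it is done.

Besides the shell and the picture viewer there is one more tool, called after ">>>" by a JSON object that holds its "name" and its "arguments", one argument or row to a line. apply_moves: Moves the arm, as the interface text tells. Shifts and turns lie within -1 to 1; 1 stands for 0.25 m of shift or 30 degrees of turn. Its arguments: {"type":"object","properties":{"increments":{"type":"array"},"squeeze":{"type":"number"}},"required":["increments"]}

```bash
mkdir -p pics; ls; python3 - <<'E'
from rig import *
import cv2,pickle
d={}
for n in ("side","top"):
    f=grab_frame(n); d[n]=f; cv2.imwrite(f"pics/{n}0.png",f["color"][:,:,::-1])
pickle.dump(d,open("f0.pkl","wb"))
for n in d: print(n,{k:v for k,v in d[n].items() if k!="color"})
print(get_obs())
E
```

```text
pics
side {'fx': 624.3979329219392, 'fy': 624.3979329219392, 'cx': 319.10921346639384, 'cy': 241.71454419208737, 'cam_to_world': array([[ 0.90543557,  0.30150069, -0.29880388,  0.12112995],
       [-0.42427657,  0.66478398, -0.61485905, -0.96366713],
       [ 0.01325961,  0.68349074,  0.72983874,  1.28793381],
       [ 0.        ,  0.        ,  0.        ,  1.        ]])}
top {'fx': 450.3882873811543, 'fy': 450.3882873811543, 'cx': 313.4848559313987, 'cy': 245.13212001321423, 'cam_to_world': array([[ 0.06220719,  0.97474767, -0.2144697 ,  0.32688542],
       [-0.99805531,  0.06161115, -0.00946935, -0.03584799],
       [ 0.0039835 ,  0.21464169,  0.97668474,  1.29740049],
       [ 0.        ,  0.        ,  0.        ,  1.        ]])}
{'time': 0.1, 'joint_positions': array([ 1.06157408e+00,  3.13356721e-01,  1.49836035e+00,  1.85686717e-05,
        1.33102297e+00, -2.23364762e-01]), 'joint_vel': array([ 0.00112003, -0.00148881, -0.00360907, -0.00151034, -0.000234  ,
       -0.00053677]), 'joint_efforts': array([ 2.62078975e-03, -4.12894499e+01, -2.60143733e+01, -2.33966202e-04,
        3.06388443e-03,  1.44708855e-05]), 'eef_pos': array([0.14792213, 0.5035066 , 0.24951169]), 'ee_rot': array([-4.47442498e-01, -3.10913319e+00,  1.67236311e-03]), 'ft_force': array([-0.12511874,  0.43545729, -0.38893493]), 'wrist_torque': array([-0.06605108, -0.00896122, -0.0188472 ]), 'grasp_force': 0.0, 'finger_gap': 0.08568435181599797}
```

View pics/top0.png

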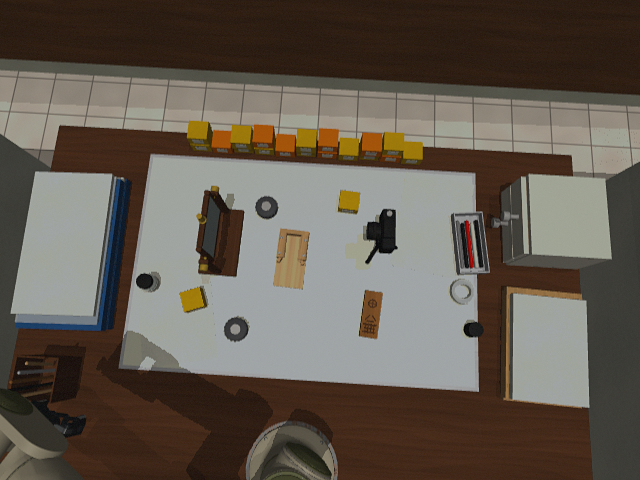

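View pics/side0.png

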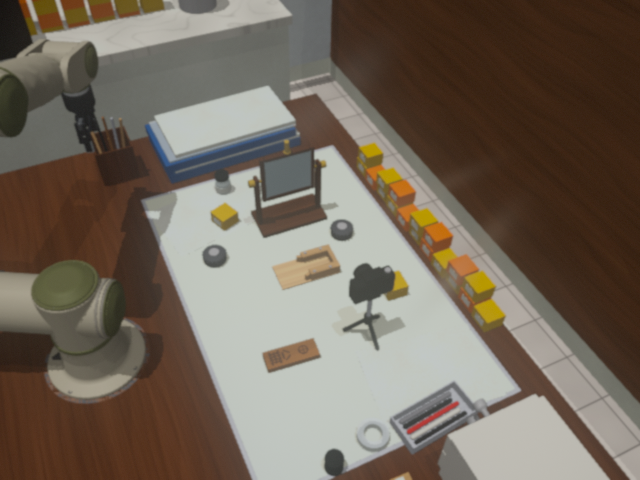

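The top view shows the mirror at about (215,235) facing right, the holder at (291,258) open downwards, the block at (371,314) with its mark end up, and the camera at (383,231). I'll enlarge the parts that matter.

```bash
python3 - <<'E'
import cv2,pickle,numpy as np
d=pickle.load(open("f0.pkl","rb"))
def crop(n,x,y,w,h,s): return cv2.resize(d[n]["color"][y:y+h,x:x+w,::-1],(w*s,h*s),interpolation=cv2.INTER_CUBIC)
a=crop("top",265,220,65,75,6); b=crop("top",350,280,50,75,6)
cv2.imwrite("pics/c1.png",np.hstack([a,b]))
a=crop("top",185,180,65,100,6); b=crop("side",240,130,65,100,6)
b2=crop("side",235,130,100,110,5)
m=np.zeros((600,800,3),np.uint8); m[:600,:390]=a; m[:,390:]=crop("side",240,132,82,120,5)[:600,:410]; cv2.imwrite("pics/c2.png",m)
E
```

```text
(no output)
```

View pics/c1.png

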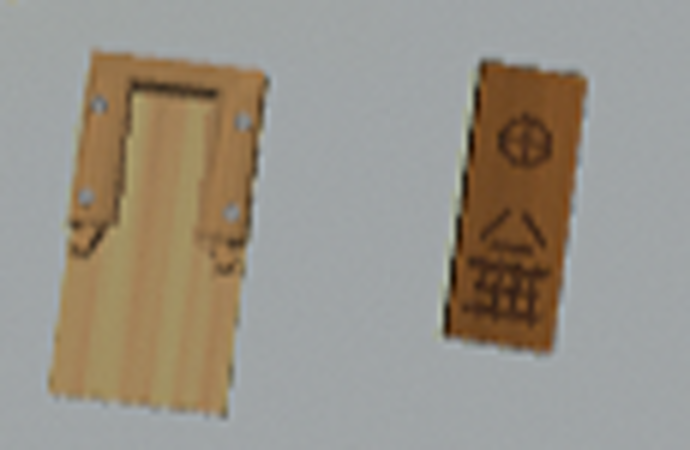

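View pics/c2.png

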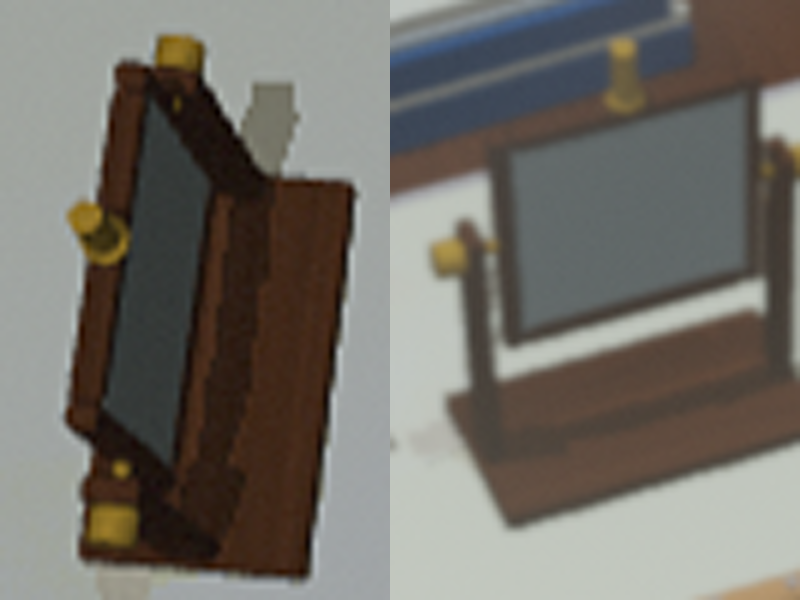

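Crop 1: holder near corners are at (50,392) and (227,415), far corners at (95,52) and (267,73). The block mark is at (526,140), with block corners (490,62), (585,73), (551,352) and (455,338). Crop 2: in the top view the knob tip is at (85,215), the hinge knobs at (180,52) and (113,523), and the base's right corners at (353,183) and (308,577). In the side view the knob runs from (623,46) to (627,103).

```bash
cat > h.py <<'E'
import numpy as np,pickle
def ray(f,u,v,T=None):
    T=f["cam_to_world"] if T is None else T
    d=T[:3,:3]@np.array([(u-f["cx"])/f["fx"],-(v-f["cy"])/f["fy"],-1]); return T[:3,3],d
def atz(f,u,v,z,T=None):
    o,d=ray(f,u,v,T); return o+d*(z-o[2])/d[2]
def tri(r1,r2):
    A=0;b=0
    for o,d in (r1,r2):
        d=d/np.linalg.norm(d); P=np.eye(3)-np.outer(d,d); A=A+P; b=b+P@o
    p=np.linalg.solve(A,b); return p,[np.linalg.norm(np.cross(p-o,d/np.linalg.norm(d))) for o,d in (r1,r2)]
E
python3 - <<'E'
from h import *
import cv2
np.set_printoptions(precision=4,suppress=True)
d=pickle.load(open("f0.pkl","rb"));t=d["top"];s=d["side"]
px=lambda u,v,ox,oy,k,mx=0:(ox+(u-mx+.5)/k-.5,oy+(v+.5)/k-.5)
H=lambda u,v,z:atz(t,*px(u,v,265,220,6),z)
B=lambda u,v:atz(t,*px(u,v,350,280,6,390),.018)
M=lambda u,v:px(u,v,185,180,6)
print("holder near",H(50,392,.005),H(227,415,.005),"far",H(95,52,.03),H(267,73,.03))
print("block",B(526,140),"corners",B(490,62),B(585,73),B(551,352),B(455,338))
for z,c in ((.165,(180,52)),(.165,(113,523)),(.014,(353,183)),(.014,(308,577)),(.276,(85,215)),(.241,(102,240))): print("mir",c,atz(t,*M(*c),z))
S=lambda u,v:px(u,v,240,132,5,390)
print(tri(ray(t,*M(85,215)),ray(s,*S(623,46))),tri(ray(t,*M(102,240)),ray(s,*S(627,103))))
crop=lambda n,x,y,w,h,k: cv2.resize(d[n]["color"][y:y+h,x:x+w,::-1],(w*k,h*k),interpolation=cv2.INTER_CUBIC)
cv2.imwrite("pics/c3.png",np.hstack([crop("top",350,200,50,75,8),crop("side",340,255,50,75,8)]))
E
```

```text
holder near [0.4862 0.086  0.005 ] [0.4805 0.0005 0.005 ] far [0.6492 0.0754 0.03  ] [ 0.644  -0.0083  0.03  ]
block [ 0.4512 -0.1998  0.018 ] corners [ 0.487  -0.1815  0.018 ] [ 0.4846 -0.2267  0.018 ] [ 0.354  -0.2148  0.018 ] [ 0.3576 -0.1701  0.018 ]
mir (180, 52) [0.7128 0.2458 0.165 ]
mir (113, 523) [0.5017 0.2512 0.165 ]
mir (353, 183) [0.7018 0.1907 0.014 ]
mir (308, 577) [0.5048 0.1934 0.014 ]
mir (85, 215) [0.6056 0.248  0.276 ]
mir (102, 240) [0.6051 0.2497 0.241 ]
(array([0.6064, 0.2466, 0.2802]), [np.float64(0.0019029908512500692), np.float64(0.0019029908512499425)]) (array([0.6082, 0.2496, 0.2395]), [np.float64(0.002602840963514982), np.float64(0.0026028409635150728)])
```

View pics/c3.png

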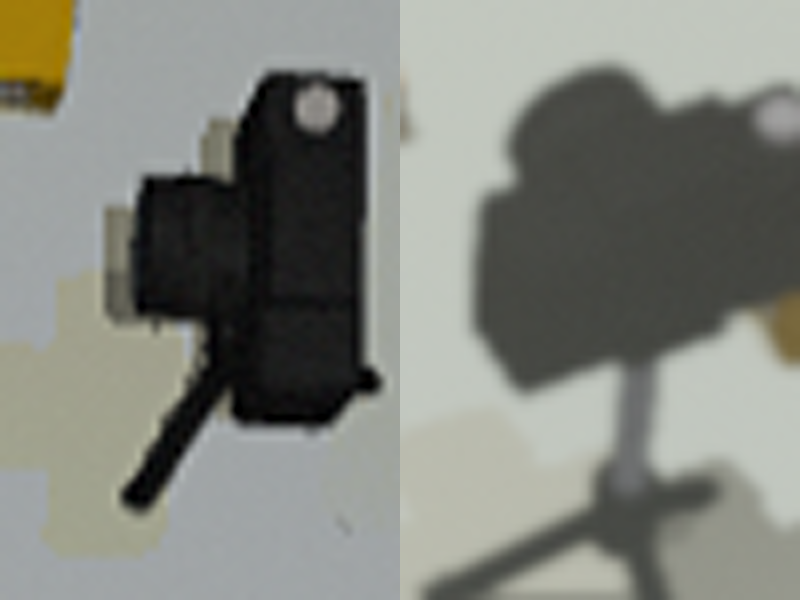

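The camera dial is visible in both views: top (318,108) and side (780,118) in the crop. I'll triangulate it for the lens height and work out the first move.

```bash
cat >> h.py <<'E'
from scipy.spatial.transform import Rotation as Ro
def plan(x,y,z,ang=None):
    "world TCP target + direction (deg) of tool y -> scaled tool-frame shift, turn"
    from rig import get_obs
    o=get_obs(); R=Ro.from_rotvec(o["ee_rot"]).as_matrix()
    s=R.T@(np.array([x,y,z])-o["eef_pos"])/.25
    a=np.degrees(np.arctan2(R[1,1],R[0,1]))
    print("now",o["time"],np.round(o["eef_pos"],4),"yang",round(a,2),"F",np.round(o["ft_force"],1),"shift",np.round(s,3),"turn",None if ang is None else round((a-ang)/30,3))
E
python3 - <<'E'
from h import *
d=pickle.load(open("f0.pkl","rb"));t=d["top"];s=d["side"]
px=lambda u,v,ox,oy,k,mx=0:(ox+(u-mx+.5)/k-.5,oy+(v+.5)/k-.5)
p,r=tri(ray(t,*px(318,108,350,200,8)),ray(s,*px(780,118,340,255,8,400)));print(p,r)
for z in(.14,.16,.18): print(atz(t,*px(135,248,350,200,8),z))
plan(.376,-.1925,.17,84.8)
E
```

```text
[ 0.65709919 -0.20833613  0.22541939] [np.float64(0.0017420032159481999), np.float64(0.0017420032159482666)]
[ 0.62936741 -0.16227844  0.14      ]
[ 0.62414049 -0.16009371  0.16      ]
[ 0.61891357 -0.15790898  0.18      ]
now 0.1 [0.1479 0.5035 0.2495] yang 73.62 F [-0.1  0.4 -0.4] shift [-1.66  -2.413  0.32 ] turn -0.373
```

>>> {"name": "apply_moves", "arguments": {
  "increments": [
    [0,[-0.83,-1,0],0],
    [0,[-0.83,-1,0],0],
    [0,[-0.83,-1,0],0],
    [0,[-0.83,-1,0],0],
    [0,[-0.83,-1,0],0],
    [0,[-0.83,-1,0],0],
    [0,[-0.83,-1,0],0],
    [0,[-0.83,-1,0],0]
  ],
  "squeeze": 60
}}

```text
time: 0.9
eef_pos: [0.2775, 0.2033, 0.25]
ee_rot: [0.454, 3.108, -0.001]
ft_force: [-0.1, 1.3, 0.1]
finger_gap: 0.0853
grasp_force: 0.0
```

>>> {"name": "apply_moves", "arguments": {
  "increments": [
    [0,[-0.83,-1,0.1],0],
    [0,[-0.83,-1,0.1],0],
    [0,[-0.83,-1,0.1],0],
    [0,[-0.83,-1,0.1],0],
    [0,[-0.83,-1,0.1],0],
    [0,[-0.83,-1,0.1],0],
    [0,[-0.83,-1,0.1],0],
    [0,[-0.83,-1,0.1],0]
  ]
}}

```text
time: 1.7
eef_pos: [0.4061, -0.0948, 0.2242]
ee_rot: [-0.452, -3.108, -0.001]
ft_force: [-0.0, -0.2, 0.4]
finger_gap: 0.0854
grasp_force: 0.0
```

>>> {"name": "apply_moves", "arguments": {
  "increments": [
    [0,[0,-0.413,0.22],-0.37],
    [0,[0,-0.413,0.22],-0.37],
    [0,[0,-0.413,0.22],-0.37],
    [0,[0,-0.413,0.22],-0.37],
    [0,[0,-0.413,0.22],-0.37],
    [0,[0,-0.413,0.22],-0.37]
  ]
}}

```text
time: 2.3
eef_pos: [0.3767, -0.1908, 0.1706]
ee_rot: [0.142, 3.138, -0.001]
ft_force: [-0.4, 1.4, 0.2]
finger_gap: 0.0858
grasp_force: 0.0
```

```bash
python3 - <<'E'
from h import *
import cv2
from rig import *
plan(.376,-.1925,.06,84.8)
o=get_obs(); f=grab_frame("wrist"); pickle.dump((o,f),open("w1.pkl","wb"))
print({k:v for k,v in f.items() if k!="color"})
cv2.imwrite("pics/w1.png",f["color"][:,:,::-1])
E
```

```text
now 2.3 [ 0.3767 -0.1908  0.1706] yang 84.82 F [-0.4  1.4  0.2] shift [ 0.003 -0.007  0.442] turn 0.001
{'fx': 374.06215097869296, 'fy': 374.06215097869296, 'cx': 314.2260465061801, 'cy': 233.11222778279674, 'tool_from_camera': array([[-6.52462823e-04,  9.54540738e-01,  2.98079777e-01,
         7.61085797e-02],
       [ 9.99999062e-01,  2.63807411e-04,  1.34409417e-03,
        -1.37349712e-03],
       [ 1.20435698e-03,  2.98080375e-01, -9.54540015e-01,
        -1.23419919e-01],
       [ 0.00000000e+00,  0.00000000e+00,  0.00000000e+00,
         1.00000000e+00]])}
```

View pics/w1.png

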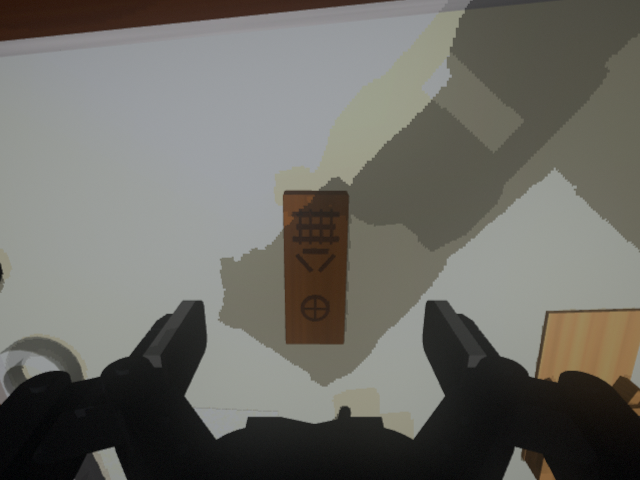

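The wrist view shows the block upright in the picture: mark at (315,308), rear corners of the top face at (285,195) and (348,195), front corners at (287,344) and (344,344).

```bash
cat >> h.py <<'E'
def wT(o,f):
    T=np.eye(4);T[:3,:3]=Ro.from_rotvec(o["ee_rot"]).as_matrix();T[:3,3]=o["eef_pos"];return T@f["tool_from_camera"]
E
python3 - <<'E'
from h import *
o,f=pickle.load(open("w1.pkl","rb"));T=wT(o,f)
for p in ((315,308),(285,195),(348,195),(287,344),(344,344)): print(p,atz(f,*p,.018,T).round(4))
E
```

```text
(315, 308) [ 0.4512 -0.1988  0.018 ]
(285, 195) [ 0.3549 -0.2126  0.018 ]
(348, 195) [ 0.3592 -0.1656  0.018 ]
(287, 344) [ 0.4832 -0.2257  0.018 ]
(344, 344) [ 0.4876 -0.1773  0.018 ]
```

>>> {"name": "apply_moves", "arguments": {
  "increments": [
    [0,[0,0,0.3],0.01],
    [0,[0,0,0.5],0.01],
    [0,[0,0,0.61],0.01],
    [0,[0,0,0.61],0.01],
    [1,[0,0,0.61],0.01],
    [1,[0,0,0.61],0.01],
    [1,[0,0,0.61],0.01],
    [1,[0,0,0.61],0.01]
  ]
}}

```text
time: 3.15
eef_pos: [0.3775, -0.193, 0.0204]
ee_rot: [0.152, 3.134, -0.006]
ft_force: [-1.0, 2.8, 15.2]
finger_gap: 0.0486
grasp_force: 61.0
```

>>> {"name": "apply_moves", "arguments": {
  "increments": [
    [1,[0,0,0],0],
    [1,[0,0,0],0],
    [1,[0,0,0],0]
  ]
}}

```text
time: 3.45
eef_pos: [0.3775, -0.193, 0.0204]
ee_rot: [0.152, 3.134, -0.006]
ft_force: [-0.8, 2.8, 14.3]
finger_gap: 0.0487
grasp_force: 61.0
```

```bash
python3 - <<'E'
from h import *
plan(.43,.047,.09,86.4)
E
```

```text
now 3.45 [ 0.3775 -0.193   0.0204] yang 84.46 F [-0.8  2.8 14.3] shift [-0.118  0.975 -0.281] turn -0.065
```

>>> {"name": "apply_moves", "arguments": {
  "increments": [
    [0.3,[0,0,-0.024],0],
    [0.3,[0,0,-0.024],0],
    [0.3,[0,0,-0.024],0],
    [1,[0,0,-0.024],0],
    [1,[0,0,-0.024],0],
    [1,[0,0,-0.024],0],
    [1,[0,0,-0.024],0]
  ]
}}

```text
time: 4.15
eef_pos: [0.3763, -0.1922, 0.0242]
ee_rot: [0.152, 3.138, -0.0]
ft_force: [-2.0, 2.3, 12.7]
finger_gap: 0.0484
grasp_force: 60.2
```

>>> {"name": "apply_moves", "arguments": {
  "increments": [
    [1,[0,0,-0.14],0],
    [1,[0,0,-0.28],0],
    [1,[-0.118,0.3,-0.28],-0.065],
    [1,[-0.118,0.6,-0.28],-0.065],
    [1,[-0.118,0.8,-0.28],-0.065],
    [1,[-0.118,0.975,-0.28],-0.065],
    [1,[-0.118,0.975,-0.28],-0.065],
    [1,[-0.118,0.975,-0.28],-0.065]
  ]
}}

```text
time: 4.95
eef_pos: [0.4286, 0.0523, 0.0933]
ee_rot: [-0.089, -3.14, -0.001]
ft_force: [0.2, -0.9, -0.4]
finger_gap: 0.0485
grasp_force: 64.0
```

```bash
python3 - <<'E'
from h import *
import cv2
from rig import *
plan(.43,.047,.033,86.4)
o=get_obs(); f=grab_frame("wrist"); pickle.dump((o,f),open("w2.pkl","wb"))
cv2.imwrite("pics/w2.png",f["color"][:,:,::-1])
E
```

```text
now 4.95 [0.4286 0.0523 0.0933] yang 86.76 F [ 0.2 -0.9 -0.4] shift [-0.007 -0.021  0.241] turn 0.012
```

View pics/w2.png

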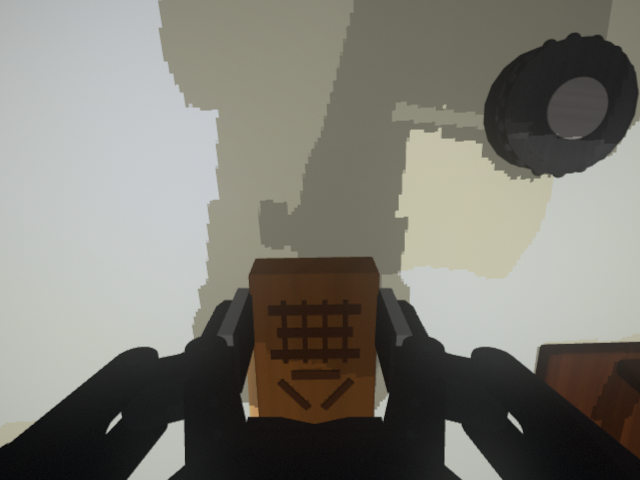

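The wrist view shows the block gripped square (rear top edge about (250,273) to (380,273)), with the holder out of sight behind the gripper. I'll go to the mouth and check from the fixed cameras.

>>> {"name": "apply_moves", "arguments": {
  "increments": [
    [1,[0,0,0],0],
    [1,[0,0,0],0]
  ]
}}

```text
time: 5.2
eef_pos: [0.4291, 0.0465, 0.0934]
ee_rot: [-0.102, -3.14, 0.0]
ft_force: [-0.3, -1.0, -1.7]
finger_gap: 0.0483
grasp_force: 64.0
```

```bash
python3 - <<'E'
from h import *
plan(.4283,.0471,.034,86.4)
E
```

```text
now 5.2 [0.4291 0.0465 0.0934] yang 86.26 F [-0.3 -1.  -1.7] shift [0.003 0.002 0.238] turn -0.005
```

>>> {"name": "apply_moves", "arguments": {
  "increments": [
    [1,[0.003,0.002,0.15],0],
    [1,[0.003,0.002,0.238],0],
    [1,[0.003,0.002,0.238],0],
    [1,[0.003,0.002,0.238],0]
  ]
}}

```text
time: 5.6
eef_pos: [0.4287, 0.0473, 0.0345]
ee_rot: [-0.102, -3.14, 0.0]
ft_force: [-0.3, 0.4, -1.7]
finger_gap: 0.0481
grasp_force: 64.0
```

```bash
python3 - <<'E'
from h import *
import cv2
from rig import *
plan(.4283,.0471,.033,86.4)
d={n:grab_frame(n) for n in("side","top")}; pickle.dump(d,open("f1.pkl","wb"))
crop=lambda n,x,y,w,h,k: cv2.resize(d[n]["color"][y:y+h,x:x+w,::-1],(w*k,h*k),interpolation=cv2.INTER_CUBIC)
cv2.imwrite("pics/c4.png",np.hstack([crop("top",262,225,60,75,7),crop("side",225,235,125,75,7)[:,:,:]])[:, :800*2][:525,:420+875])
m=np.vstack([np.hstack([crop("top",262,228,60,45,6),np.zeros((270,320,3),np.uint8)]),crop("side",240,237,110,54,6)[:,:680-0] if 0 else np.hstack([crop("side",240,237,110,54,6),np.zeros((324,20,3),np.uint8)])]); cv2.imwrite("pics/c5.png",m)
E
```

```text
now 5.6 [0.4287 0.0473 0.0345] yang 86.28 F [-0.3  0.4 -1.7] shift [ 0.002 -0.001  0.006] turn -0.004
```

View pics/c5.png

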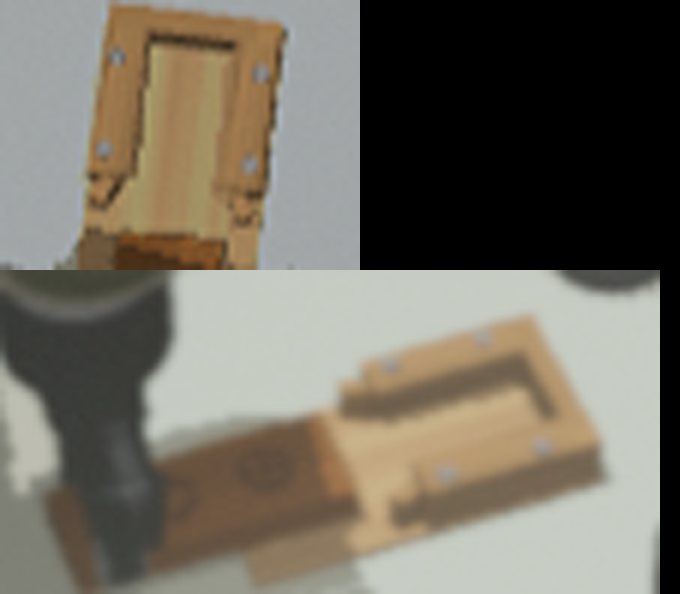

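```bash
python3 - <<'E'
from h import *
d=pickle.load(open("f1.pkl","rb"));t=d["top"];s=d["side"]
px=lambda u,v,ox,oy,k,mx=0,my=0:(ox+(u-mx+.5)/k-.5,oy+(v-my+.5)/k-.5)
c=np.array([.6005,.0362]);R=np.array([[np.cos(.063),-np.sin(.063)],[np.sin(.063),np.cos(.063)]])
def show(n,p): print(n,p.round(4),"holder",(R@(p[:2]-c)).round(4))
for q in((118,233),(225,240)): show("block",atz(t,*px(*q,262,228,6),.028))
for q in((110,5),(285,28),(148,33),(238,45),(133,178),(217,188)): show("rail",atz(t,*px(*q,262,228,6),.03))
# side view
for q in((318,415),(352,487)): show("sblock",atz(s,*px(*q,240,237,6,0,270),.028))
for q in((365,357),(530,316),(603,440),(415,463)): show("srail",atz(s,*px(*q,240,237,6,0,270),.03))
show("mark",atz(s,*px(265,470,240,237,6,0,270),.028))
E
```

```text
block [0.5377 0.0644 0.028 ] holder [-0.0644  0.0242]
block [0.5376 0.0134 0.028 ] holder [-0.0614 -0.0267]
rail [0.6486 0.0768 0.03  ] holder [0.0455 0.0436]
rail [ 0.6426 -0.0084  0.03  ] holder [ 0.0448 -0.0419]
rail [0.6359 0.0574 0.03  ] holder [0.034  0.0234]
rail [0.6327 0.0136 0.03  ] holder [ 0.0335 -0.0205]
rail [0.5644 0.0592 0.03  ] holder [-0.0375  0.0207]
rail [0.562  0.0189 0.03  ] holder [-0.0373 -0.0197]
sblock [0.5423 0.0638 0.028 ] holder [-0.0598  0.0239]
sblock [0.5392 0.0189 0.028 ] holder [-0.0601 -0.0212]
srail [0.575  0.0855 0.03  ] holder [-0.0286  0.0476]
srail [0.6542 0.0774 0.03  ] holder [0.051  0.0445]
srail [ 0.6511 -0.0039  0.03  ] holder [ 0.0531 -0.0368]
srail [0.5694 0.0185 0.03  ] holder [-0.0299 -0.0196]
mark [0.5082 0.0438 0.028 ] holder [-0.0926  0.0017]
```

The block sits about 1.5–2 mm toward −y of the slot axis. I'll correct that and lower it to board level.

>>> {"name": "apply_moves", "arguments": {
  "increments": [
    [1,[0,0.007,0.01],-0.004],
    [1,[0,0.007,0.018],-0.004],
    [1,[0,0.007,0.018],-0.004],
    [1,[0,0.007,0.018],-0.004]
  ]
}}

```text
time: 6.1
eef_pos: [0.4286, 0.05, 0.0296]
ee_rot: [0.096, 3.14, -0.0]
ft_force: [-0.3, 0.2, -0.1]
finger_gap: 0.0481
grasp_force: 64.0
```

```bash
python3 - <<'E'
from h import *
plan(.4287+.0998*.5,.049-.0031,.030,86.4)
E
```

```text
now 6.1 [0.4286 0.05   0.0296] yang 86.51 F [-0.3  0.2 -0.1] shift [-0.201 -0.004 -0.001] turn 0.004
```

>>> {"name": "apply_moves", "arguments": {
  "increments": [
    [1,[-0.06,0,-0.002],0],
    [1,[-0.1,-0.002,-0.002],0],
    [1,[-0.14,-0.002,-0.002],0],
    [1,[-0.18,-0.003,-0.002],0],
    [1,[-0.22,-0.004,-0.002],0],
    [1,[-0.22,-0.004,-0.002],0]
  ]
}}

```text
time: 6.7
eef_pos: [0.4846, 0.0454, 0.03]
ee_rot: [0.096, 3.139, -0.0]
ft_force: [-0.3, 0.2, -1.5]
finger_gap: 0.0482
grasp_force: 64.0
```

>>> {"name": "apply_moves", "arguments": {
  "increments": [
    [1,[-0.04,0,0],0],
    [1,[-0.08,0,0],0],
    [1,[-0.11,0,0],0],
    [1,[-0.14,0,0],0],
    [1,[-0.14,0,0],0]
  ]
}}

```text
time: 7.2
eef_pos: [0.5192, 0.0433, 0.03]
ee_rot: [0.096, 3.139, -0.0]
ft_force: [-0.2, 0.2, -2.1]
finger_gap: 0.0485
grasp_force: 64.0
```

>>> {"name": "apply_moves", "arguments": {
  "increments": [
    [0.3,[0,0,0],0],
    [0.3,[0,0,0],0],
    [0.3,[0,0,-0.08],0],
    [0.3,[0,0,-0.16],0],
    [1,[0.1,0,-0.16],0],
    [1,[0.19,0,-0.16],0],
    [1,[0.19,0,-0.16],0],
    [1,[0.19,0,-0.16],0]
  ]
}}

```text
time: 8.0
eef_pos: [0.4712, 0.0463, 0.0704]
ee_rot: [0.096, 3.139, -0.0]
ft_force: [0.6, -1.0, -1.2]
finger_gap: 0.0015
grasp_force: 0.0
```

```bash
python3 - <<'E'
from h import *
# behind block on holder axis, x_h=-130
plan(.6005-.13*.998,.0377+.13*.063,.030,86.4)
E
```

```text
now 8.0 [0.4712 0.0463 0.0704] yang 86.5 F [ 0.6 -1.  -1.2] shift [ 0.002 -0.002  0.161] turn 0.003
```

>>> {"name": "apply_moves", "arguments": {
  "increments": [
    [1,[0,0,0.1],0],
    [1,[0,0,0.154],0],
    [1,[0,0,0.154],0],
    [1,[-0.04,0,0.154],0],
    [1,[-0.07,0,0.154],0],
    [1,[-0.085,0,0.154],0],
    [1,[-0.09,0,0.154],0],
    [1,[-0.09,0,0.154],0]
  ]
}}

```text
time: 8.8
eef_pos: [0.4936, 0.045, 0.0317]
ee_rot: [0.096, 3.14, -0.0]
ft_force: [-0.7, -0.1, 0.2]
finger_gap: 0.0003
grasp_force: 0.0
```

>>> {"name": "apply_moves", "arguments": {
  "increments": [
    [1,[-0.004,0,0],0],
    [1,[-0.008,0,0],0],
    [1,[-0.012,0,0],0],
    [1,[-0.012,0,0],0]
  ]
}}

```text
time: 9.2
eef_pos: [0.4962, 0.0449, 0.0315]
ee_rot: [-0.096, -3.14, -0.0]
ft_force: [-2.9, 0.0, 0.9]
finger_gap: 0.0001
grasp_force: 1.1
```

>>> {"name": "apply_moves", "arguments": {
  "increments": [
    [1,[-0.006,0,0],0],
    [1,[-0.012,0,0],0],
    [1,[-0.018,0,0],0],
    [1,[-0.018,0,0],0]
  ]
}}

```text
time: 9.6
eef_pos: [0.4966, 0.0451, 0.0309]
ee_rot: [-0.094, -3.128, -0.001]
ft_force: [-22.8, -0.1, 17.2]
finger_gap: 0.0002
grasp_force: 11.4
```

>>> {"name": "apply_moves", "arguments": {
  "increments": [
    [1,[0.04,0,0],0],
    [1,[0.08,0,-0.05],0],
    [0.4,[0.08,0,-0.25],0],
    [0.4,[0.08,0,-0.45],0.2],
    [0.4,[0.08,0,-0.65],0.4],
    [0.4,[0.08,0,-0.85],0.6],
    [0.4,[0.08,0,-1],0.8],
    [0.4,[0.08,0,-1],1]
  ]
}}

```text
time: 10.4
eef_pos: [0.4825, 0.0456, 0.2868]
ee_rot: [0.909, 2.996, 0.003]
ft_force: [0.5, 0.2, -1.4]
finger_gap: 0.0513
grasp_force: 0.0
```

```bash
python3 - <<'E'
from h import *
plan(.6065,.228,.35,-1.1)
E
```

```text
now 10.4 [0.4825 0.0456 0.2868] yang 56.25 F [ 0.5  0.2 -1.4] shift [-0.009  0.883 -0.249] turn 1.912
```

>>> {"name": "apply_moves", "arguments": {
  "increments": [
    [0.4,[0,0,-0.24],0.25],
    [0.4,[-0.009,0.2,-0.249],0.5],
    [0.4,[-0.009,0.4,-0.249],0.75],
    [0.4,[-0.009,0.6,-0.249],1],
    [0.4,[-0.009,0.75,-0.249],1],
    [0.4,[-0.009,0.88,-0.249],1],
    [0.4,[-0.009,0.88,-0.249],1]
  ]
}}

```text
time: 11.1
eef_pos: [0.6053, 0.2308, 0.3417]
ee_rot: [-1.649, -2.673, 0.0]
ft_force: [-0.4, -0.7, -0.8]
finger_gap: 0.0512
grasp_force: 0.0
```

>>> {"name": "apply_moves", "arguments": {
  "increments": [
    [0.4,[0,0,0],0.25],
    [0.4,[0,0,0],0.5],
    [0.4,[0,0,0],0.75],
    [0.4,[0,0,0],0.912],
    [0.4,[0,0,0],0.912],
    [0.4,[0,0,0],0.912]
  ]
}}

```text
time: 11.7
eef_pos: [0.6042, 0.2275, 0.344]
ee_rot: [2.236, 2.207, 0.001]
ft_force: [0.3, 0.6, 0.6]
finger_gap: 0.0511
grasp_force: 0.0
```

```bash
python3 - <<'E'
from h import *
import cv2
from rig import *
plan(.6065,.248,.27,-1.1)
o=get_obs(); f=grab_frame("wrist"); t=grab_frame("top"); pickle.dump((o,f,t),open("w3.pkl","wb"))
s=grab_frame("side"); crop=cv2.resize(s["color"][235:285,265:345,::-1],(480,300),interpolation=cv2.INTER_CUBIC)
w=cv2.resize(f["color"][:,:,::-1],(320*1,240))
m=np.zeros((580,640,3),np.uint8); m[:300,:480]=crop
c=cv2.resize(t["color"][225:295,265:321,::-1],(224,280),interpolation=cv2.INTER_CUBIC); m[300:,:224]=c; cv2.imwrite("pics/c6.png",m); cv2.imwrite("pics/w3.png",f["color"][:,:,::-1])
E
```

```text
now 11.7 [0.6042 0.2275 0.344 ] yang -0.75 F [0.3 0.6 0.6] shift [0.082 0.008 0.296] turn 0.012
```

View pics/w3.png

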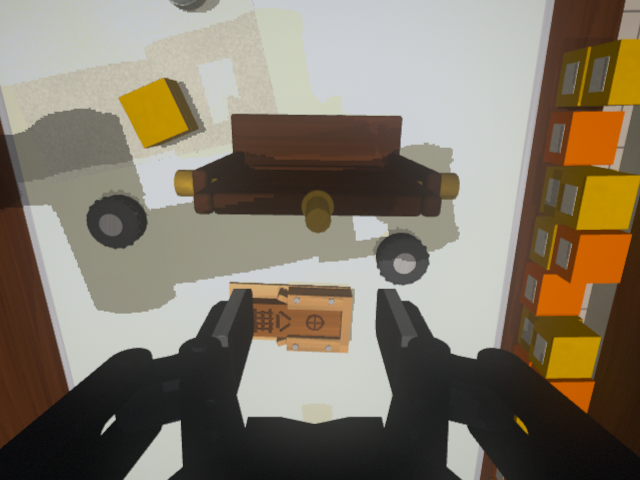

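View pics/c6.png

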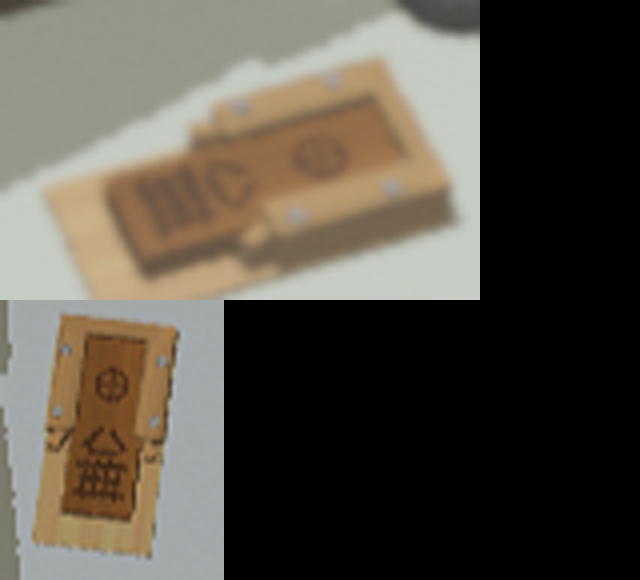

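The block is home against the stop: no gap shows in either view, and the mark is at (315,322) in the wrist picture. The knob tip is at (319,222) and the hinge end knobs at (184,184) and (449,186).

```bash
python3 - <<'E'
from h import *
o,f,t=pickle.load(open("w3.pkl","rb"));T=wT(o,f)
for p,z in(((319,222),.276),((317,202),.241),((184,184),.165),((449,186),.165),((315,322),.023),((232,115),.014),((401,115),.014)): print(p,atz(f,*p,z,T).round(4))
px=lambda u,v,ox,oy,k,mx=0,my=0:(ox+(u-mx+.5)/k-.5,oy+(v-my+.5)/k-.5)
print(atz(t,*px(111,385,265,225,4,0,300),.023).round(4))
E
```

```text
(319, 222) [0.607  0.2485 0.276 ]
(317, 202) [0.6062 0.2515 0.241 ]
(184, 184) [0.4984 0.2508 0.165 ]
(449, 186) [0.7142 0.2462 0.165 ]
(315, 322) [0.6025 0.0374 0.023 ]
(232, 115) [0.5101 0.3044 0.014 ]
(401, 115) [0.7054 0.3017 0.014 ]
[0.6007 0.0374 0.023 ]
```

>>> {"name": "apply_moves", "arguments": {
  "increments": [
    [0.4,[0.084,0.011,0],0.012],
    [0.4,[0.084,0.011,0.1],0.012],
    [0.4,[0.084,0.011,0.2],0.012],
    [0.4,[0.084,0.011,0.3],0.012],
    [0.4,[0.084,0.011,0.3],0.012],
    [0.4,[0.084,0.011,0.3],0.012]
  ]
}}

```text
time: 12.45
eef_pos: [0.6074, 0.2489, 0.2696]
ee_rot: [2.244, 2.198, 0.001]
ft_force: [-0.7, -1.1, 0.3]
finger_gap: 0.0512
grasp_force: 0.0
```

```bash
python3 - <<'E'
from h import *
plan(.607,.2485,.268,-1.1)
E
```

```text
now 12.45 [0.6074 0.2489 0.2696] yang -1.2 F [-0.7 -1.1  0.3] shift [-0.002 -0.002  0.007] turn -0.003
```

>>> {"name": "apply_moves", "arguments": {
  "increments": [
    [1,[0,0,0.004],0],
    [1,[0,0,0.004],0],
    [1,[0,0,0.004],0],
    [1,[0,0,0.004],0],
    [1,[0,0,0.004],0]
  ],
  "squeeze": 25
}}

```text
time: 12.95
eef_pos: [0.6064, 0.2492, 0.2689]
ee_rot: [-2.244, -2.198, 0.001]
ft_force: [-6.6, -0.4, 4.1]
finger_gap: 0.0128
grasp_force: 24.8
```

```bash
python3 - <<'E'
from h import *
a=.27;r=.1035
plan(.607,.2485-r*np.sin(a),.165+r*np.cos(a),-1.1)
E
```

```text
now 12.95 [0.6064 0.2492 0.2689] yang -1.19 F [-6.6 -0.4  4.1] shift [-0.113  0.005  0.017] turn -0.003
```

>>> {"name": "apply_moves", "arguments": {
  "increments": [
    [1,[-0.02,0.001,0],0],
    [1,[-0.04,0.001,0.002],0],
    [1,[-0.06,0.002,0.005],0],
    [1,[-0.08,0.002,0.008],0],
    [1,[-0.1,0.003,0.012],0],
    [1,[-0.111,0.003,0.015],0],
    [1,[-0.111,0.003,0.015],0],
    [1,[-0.111,0.003,0.015],0]
  ]
}}

```text
time: 13.75
eef_pos: [0.6058, 0.222, 0.2647]
ee_rot: [-2.241, -2.196, 0.003]
ft_force: [-11.7, 1.7, 3.1]
finger_gap: 0.0129
grasp_force: 25.7
```

```bash
python3 - <<'E'
from h import *
import cv2
from rig import *
a=.27;r=.1035
plan(.607,.2485-r*np.sin(a),.165+r*np.cos(a),-1.1); print(get_obs()["grasp_force"],get_obs()["finger_gap"])
s=grab_frame("side");w=grab_frame("wrist")
m=np.zeros((480,800,3),np.uint8)
m[:,:400]=cv2.resize(s["color"][130:250,240:340,::-1],(400,480),interpolation=cv2.INTER_CUBIC)
m[:300,400:]=cv2.resize(w["color"][:,:,::-1],(400,300)); cv2.imwrite("pics/c7.png",m)
E
```

```text
now 13.75 [0.6058 0.222  0.2647] yang -1.17 F [-11.7   1.7   3.1] shift [-0.004  0.005 -0.   ] turn -0.002
25.747366547584534 0.01286628561141132
```

View pics/c7.png

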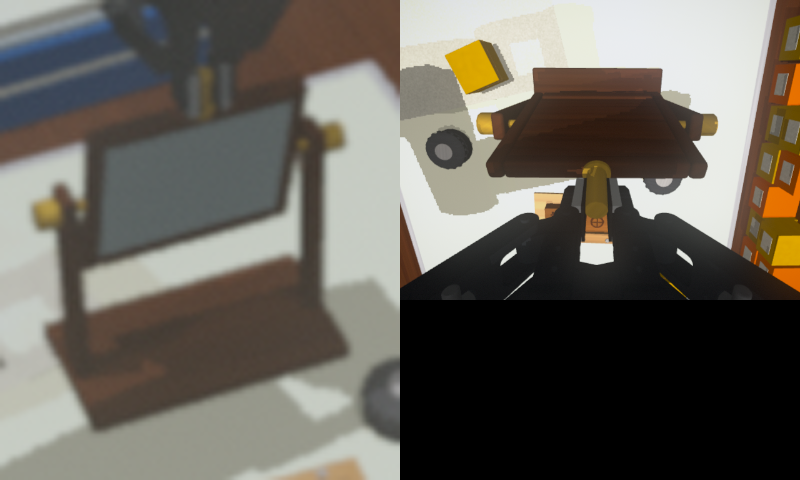

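The knob is between the pads (wrist inset about (596,185)), and the mirror leans forward by about 0.26 rad against the 0.265 wanted. I'll let it settle and hand in.

>>> {"name": "apply_moves", "arguments": {
  "increments": [
    [1,[0,0,0],0],
    [1,[0,0,0],0],
    [1,[0,0,0],0],
    [1,[0,0,0],0],
    [1,[0,0,0],0]
  ]
}}

```text
time: 14.35
eef_pos: [0.6058, 0.222, 0.2647]
ee_rot: [-2.241, -2.196, 0.003]
ft_force: [-11.5, 2.0, 2.9]
finger_gap: 0.013
grasp_force: 25.8
```

```bash
python3 -c "
from rig import *
print(get_obs()['eef_pos'],get_obs()['grasp_force']); print(hand_in())"
```

```text
[0.60582119 0.22203581 0.26470101] 25.755238831043243
the job is handed in; nothing more can be done
None
```

I handed the job in at 14.35 s: the block is home against the stop and released, and the gripper still holds the knob at about 26 N with the mirror tilted about 0.26 rad (0.265 calculated); the hand-in returned no verdict.

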